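Third hand for a cell holder on a water analyser's carousel

ROBOT

A 6-joint arm with a two-finger parallel gripper is mounted at the origin on the work surface. World frame = base frame: x ahead of the robot, y to its left, z up, the work surface at z = 0. Lengths are in m, angles in rad, forces in N, time in s.
With the tool pointing down it reaches from about 0.375 to 0.9 m from the base axis. Payload 3.1 kg.
Tool frame: the origin (TCP) lies between the finger pads; the fingertips stand 22 mm ahead of it and the grasp point (between the pads) lies 3 mm ahead of it (manip.tips_ahead is the distance from the TCP to the fingertips, in m); z points along the fingers, y is the line along which they close (so a half turn about z gives the same grasp; the last joint's range is limited). The gripper opens to 85 mm and grips with 20 to 120 N. Pads are 22 mm wide; open, the fingers measure 114 mm over their backs; the gripper's body (76 mm by 85 mm) begins 54 mm behind the grasp point. The pads swing forward as they close: fully open they stand 13 mm farther back than shut.
Start: joints at [-1.379, 0.527, 1.433, -0, 1.181, -0.178], TCP at [0.226, -0.582, 0.221] pointing down, gripper open.
Joint ranges: [-3.08, 3.08], [-0.75, 2.2], [0.22, 2.44], [-1.43, 4.57], [0, 2.65], [-2.85, 2.85]. Speed limits (rad/s): [2.79, 2.79, 3.14, 3.14, 3.14, 3.14].

INTERFACE

Orientations are given as a rotation vector (axis times angle).
In Python, from plant import manip gives the robot as it stands.
- The arm moves only by the tool carry_out, never from a script. Its argument "plan" is a list of rows, each a list of 6 numbers: the shift along the tool's x, y, z in mm, then the turn, a rotation vector about the tool's x, y, z in rad. In form: [[tx, ty, tz, wx, wy, wz], ...]. A call has 1 to 20 rows; each row shifts and turns the commanded pose from where the row before left it, along the tool's axes as they then stand; what a row does not reach is not made up. A row lasts 1/12 s, in which the tool goes at most 41.7 mm and 7.16 degrees, less where a joint would pass 70% of its speed; a pose out of reach is approached as far as the arm can. A call is refused whole if a number of a shift passes 41.7 or a number of a turn 0.125, either way. A call with a gripper value outside its range is refused whole. "jaw" is the opening, from 0 (shut) to 1 (fully open), set as the call begins (left out, the last holds). The fingers move at their own pace and stop on an object; "newtons" is the grip in N (left out, the last holds). Time passes only in rows, so rows that do not move let the fingers close. It gives the time, the measured TCP pose, the force, the opening and the grip force at its end, in the units of the state.
- manip.sense(): the state, without advancing time (a new reading comes with each control period).
- manip.grab_frame(name): name is "scene" or "top" or "wrist"; returns the picture (400x640x3 uint8, blue, green, red); there is no depth.
- manip.camera_model(name): a dict with "mtx" (3x3 intrinsics, pixels), "distortion" ([k1, k2, p1, p2, k3] as OpenCV has them; the pictures are not rectified), "position" and "orientation" of the camera in the world; the wrist camera has in their place "tool_from_camera" (4x4, takes a point from camera to tool coordinates, whose origin is the TCP and whose axes are the flange's). Camera axes: x right, y down, z forward; pixel columns grow to the right and rows downward; lengths in m; the calibration is good to about 2 mm. A picture is of the moment at which its call begins: read the wrist's pose just before it. camera_model takes no time and is no camera call.
- manip.hand_in(): hands the job in; it is judged then, once.
The state is a dict: "t": time; "qpos": joint angles; "joint_vel": joint speeds; "effort": joint torques, N m; "ee_pos": TCP position; "eef_rot": TCP orientation; "ft_force": force on the tool from outside, world axes, zero at the start; "torque": the same for the moment, N m; "width": opening from 0.0 (shut) to 1.0 (fully open); "gripper_force": force on a finger pad.
Only numpy, scipy, OpenCV 4.12 (cv2) and the standard library are available. Lean on these libraries where they do the work, as an engineer would, in place of code of your own. Each camera call takes 0.05 s, during which the arm holds its last target. There are 200 camera calls.

TASK

I am refitting the last cell holder on the open water analyser. Turn the carousel by its centre knob until the bare station clicks in at the front, by the red mark; then stand the loose cell holder squarely on that station, foot outwards, and press it back against its stop pad on the drum with a steady push of about 10 N, as my third hand while I run its screw in. Do not ram it or disturb the other things on the bench, and finish while still holding it pressed there: do not let go.

Things in the scene. Friction and masses are not known exactly. Their poses are not given: they have to be found in the camera images.
- analyser: White bench analyser, hood off, fixed. Origin on the bench under the carousel's axis; x from the front (red mark, robot side) to the rear, z up. Base from 135 mm before the axis to 215 mm behind it, 262 mm wide; deck 45 mm high, side cheeks 66 mm high at 124 mm each side; behind the axis: a black detector head at 122 mm, 95 mm high, and a console from 140 mm, 74 mm high.
- carousel (a joint): Turn of the carousel, rad, positive anticlockwise from above, 0 with the bare station at the front by the red mark. Eight stations pi/4 apart, each with a spring detent (about 0.16 N m, pulls in from either side); end stops at -0.95 and 2.6. The other seven stations carry fixed holders. At the start it stands one or two clicks on the positive side, or between clicks.
- knob (a point): Middle of the black pointer knob that turns the carousel, on the axis, 124 mm over the bench: a grip bar 44 mm long, 14 mm wide, 26 mm high, from 13 mm below this point to 12 mm above it. The bar lies along this point's x axis, which points away from the bare station; a white line on its top marks the end towards the bare station. Holder tops 18 mm, drum top 28 mm below this point.
- seat (a point): Centre of the bare station, on the platter's top face, 60 mm over the bench, 69 mm from the axis, between two white lines 27 mm apart; turns with the carousel. Its x axis points level towards the axis, z up. A holder that is fully home has its origin here and its x axis parallel. The neighbouring fitted holders are the same size, 45 degrees round to each side.
- drum: Dark eight-sided drum in the middle of the carousel, turns with it; rigid. 90 mm over its flats, 36 mm high (60 to 96 mm over the bench); origin at its underside on the axis. On each flat stands a bright stop pad for a holder's back, 14 mm wide, 34 mm high, reaching out to 56 mm from the axis; beside the pads, fingers that pinch a holder have 11 mm more room towards the drum.
- cell_holder: Loose aluminium cell holder, about 70 g, upright on the bench left of the analyser: block 26 (x) x 24 (y) x 46 mm high with a dark round well in its top, and a foot 16 mm long, 24 wide, 6 high with a screw slot, sticking out at the bottom of its front (-x) face. Origin under the block's centre, on its underside; x axis to its back face (13 mm from the origin), z up.
- screw_dish: Small glass dish with screws, 56 mm across, 14 mm high, loose; origin under its centre. Leave it alone.
- vial: Amber vial with a black cap, 25 mm across, 45 mm high, loose; origin under its centre. Leave it alone.
- hex_key: Steel L-shaped hex key lying on the bench, 85 x 24 mm, 5 mm thick, loose. Leave it alone.
- reagent_bottle: Amber reagent bottle, 72 mm across, 150 mm high, loose; origin under its centre. Leave it alone.
- dropper: White and blue dropper bottle, 28 mm across, 72 mm high, loose; origin under its centre. Leave it alone.
- beaker: Clear plastic beaker, 60 mm across, 60 mm high, loose; origin under its centre. Leave it alone.

How it is judged:
On the way, in this order (a step that is already met when the one before it is completed fails the run):
1. the bare station is clicked in at the front (value of joint carousel between -0.1 and 0.1 rad and velocity of joint carousel between -0.1 and 0.1 rad/s), for 0.3 s.
2. the holder stands on the station and is pressed against the drum with 5 to 15 N (contact force between cell_holder and drum between 5 and 15 N and distance between cell_holder and seat below 0.006 m), for 0.5 s.
At the end, for the whole second after the job is handed in: Ends holding: bare station at the front within 0.1 rad; the holder flat on it (height 2 mm, upright 0.06 rad), square within 0.08 rad, home within 3 mm towards the drum and 5 mm sideways, at rest, pressed against the drum by the fingers with 5 to 15 N through the last second (value of joint carousel between -0.1 and 0.1 rad and contact force between cell_holder and drum between 5 and 15 N and x of cell_holder in the frame of seat between -0.003 and 0.003 m and y of cell_holder in the frame of seat between -0.005 and 0.005 m and z of cell_holder in the frame of seat between -0.002 and 0.002 m and angle between the x axis of cell_holder and the x axis of seat, either way round below 0.08 rad and angle between cell_holder's own z axis and vertical below 0.06 rad and contact force between the fingers and cell_holder above 1 N and linear speed of cell_holder below 0.01 m/s); the arm keeps its last pose, push and grip.
It fails at once if the holder is rammed against the drum with more than 35 N (contact force between cell_holder and drum above 35 N).
It fails at once if another thing on the bench is shifted by more than 20 mm (distance of any of screw_dish, vial, hex_key, reagent_bottle, dropper, beaker from where it was at the start of the episode above 0.02 m).
It also fails if it takes over 64 s, if anything falls off the work surface, if the arm or the gripper's body presses on something with over 40 N, if the wrist force passes 120 N, or if a joint passes its speed limit or range.

## Working session

There is one attempt and no reset: what is moved stays moved. The work goes in short steps, Python scripts to look and compute and a tool call to move; the robot and the scene stay as the last step left them, time stands still between calls to the robot, and variables do not carry over. Pictures are saved under pics/ and viewed, at most 10 in all, crops included, and the job is handed in when it is done.

Besides the shell and the picture viewer there is one more tool, called after "Request:" as name(argument=value, ...) on one line, values as JSON. carry_out: Moves the arm, as the interface text tells. Its arguments: {"type":"object","properties":{"plan":{"type":"array","items":{"type":"array","items":{"type":"number"}}},"jaw":{"type":"number"},"newtons":{"type":"number"}},"required":["plan"]}

```bash
ls; mkdir -p pics
cat > h.py <<'E'
import numpy as np,cv2
from scipy.spatial.transform import Rotation as R
from plant import manip
def ray(name,px):
    c=manip.camera_model(name)
    u=cv2.undistortPoints(np.array([[px]],float),np.array(c["mtx"]),np.array(c["distortion"]))[0,0]
    d=np.array([u[0],u[1],1.])
    if name=="wrist":
        s=manip.sense();T=np.array(c["tool_from_camera"]);Rt=R.from_rotvec(s["eef_rot"]).as_matrix()
        return np.array(s["ee_pos"])+Rt@T[:3,3],Rt@T[:3,:3]@d
    o=np.array(c["orientation"])
    M=o if o.shape==(3,3) else R.from_rotvec(o).as_matrix()
    return np.array(c["position"]),M@d
def onz(name,px,z):
    p,d=ray(name,px);return p+d*(z-p[2])/d[2]
def grab(name,fn):
    f=manip.grab_frame(name);cv2.imwrite("pics/"+fn,f);return f
E
python3 - <<'E'
from h import *
for n in("scene","top"):
    grab(n,n+"0.png");c=manip.camera_model(n);print(n,c["position"],c["orientation"],c["mtx"])
print(manip.camera_model("wrist")["tool_from_camera"]);print(manip.sense())
E
```

```text
pics
scene [1.1297133  0.34496386 0.99524984] [-1.28915    -2.30341624  0.85895391] [[456.63977799   0.         323.67124819]
 [  0.         456.63977799 202.20436407]
 [  0.           0.           1.        ]]
top [ 0.33085211 -0.06111273  1.50212925] [-2.19347061  2.14225591 -0.09696262] [[498.09710166   0.         322.11758904]
 [  0.         498.09710166 206.73130783]
 [  0.           0.           1.        ]]
[[ 5.85493776e-04 -9.60025278e-01 -2.79912707e-01  7.00400947e-02]
 [ 9.99999728e-01  6.87697328e-04 -2.66916078e-04  1.79029679e-03]
 [ 4.48741402e-04 -2.79912474e-01  9.60025419e-01 -1.52786299e-01]
 [ 0.00000000e+00  0.00000000e+00  0.00000000e+00  1.00000000e+00]]
{'t': 0.1, 'qpos': array([-1.37849265e+00,  5.28431135e-01,  1.43380999e+00,  2.20024661e-05,
        1.18138428e+00, -1.78490953e-01]), 'joint_vel': array([ 0.00021991, -0.00156047, -0.00237556,  0.00015591,  0.00091995,
        0.00079264]), 'effort': array([-1.59030569e-04, -4.43303347e+01, -1.78586394e+01, -1.56500514e-04,
        3.84583545e-03,  1.43858796e-05]), 'ee_pos': array([ 0.22637938, -0.58183248,  0.2202845 ]), 'eef_rot': array([-3.08575987e+00, -5.78724294e-01, -9.90124405e-06]), 'ft_force': array([-0.01443335,  0.2079168 ,  0.19367153]), 'torque': array([-0.01879324,  0.02647999,  0.02632296]), 'gripper_force': 0.0, 'width': 0.9996994110893553}
```

View pics/top0.png

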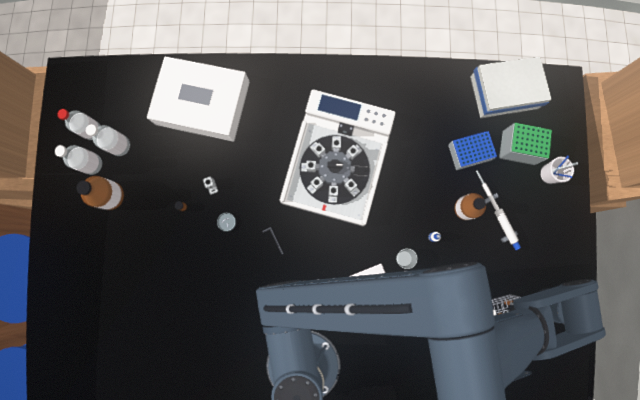

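View pics/scene0.png

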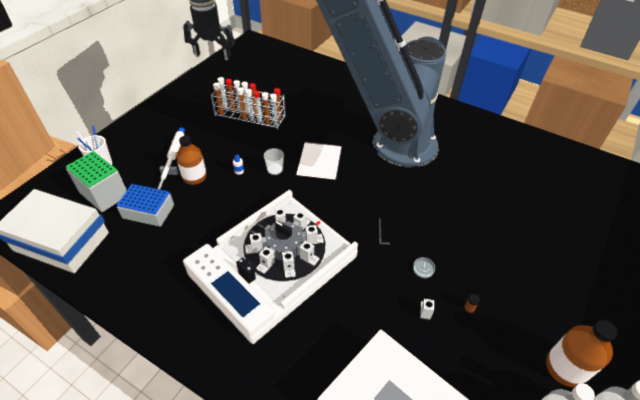

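The top view shows the analyser with its axis near (336,167) and the red mark near (324,207). The holder is near (210,185), the vial (180,206), the dish (226,222) and the hex key (273,240). I'll zoom in on the analyser and holder.

Run:
```python
from h import *
f=cv2.imread("pics/top0.png")
a=cv2.resize(f[115:215,280:390],None,fx=4.8,fy=4.8,interpolation=cv2.INTER_CUBIC)
b=cv2.resize(f[170:200,195:225],None,fx=8,fy=8,interpolation=cv2.INTER_CUBIC)
o=np.zeros((480,800,3),np.uint8);o[:480,:528]=a;o[:240,540:780]=b
cv2.imwrite("pics/z0.png",o)
for n,p,z in[("axis",(336,167),.124),("red",(324,207),.045),("hold",(210,185),.046),("vial",(180,206),.045),("dish",(226,222),.014),("hex",(273,240),0),("key2",(283,254),0),("beaker",(406,259),.06),("dropper",(435,237),.07),("bottle",(468,207),.1)]: print(n,onz("top",p,z).round(3))
```

```text
axis [ 0.578 -0.085  0.124]
red [ 0.472 -0.054  0.045]
hold [0.53  0.287 0.046]
vial [0.465 0.376 0.045]
dish [0.423 0.241 0.014]
hex [0.373 0.098 0.   ]
key2 [0.331 0.066 0.   ]
beaker [ 0.325 -0.295  0.06 ]
dropper [ 0.39  -0.377  0.07 ]
bottle [ 0.476 -0.466  0.1  ]
```

View pics/z0.png

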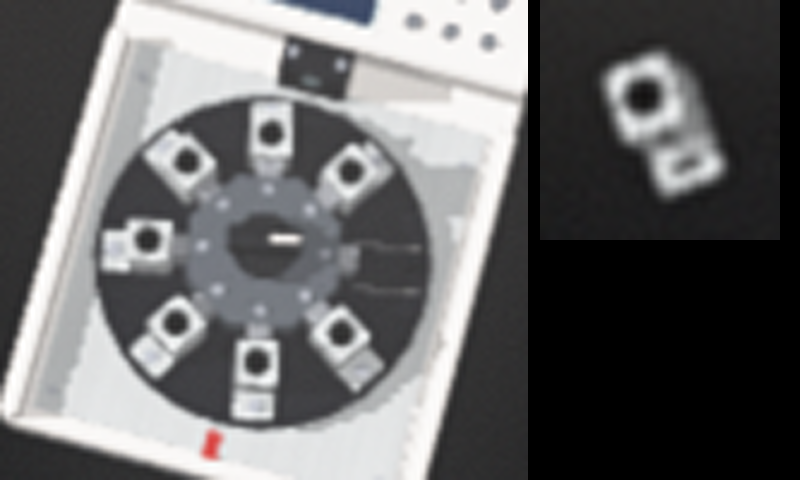

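The zoom shows the bare station on the right of the carousel (crop ~(385,270)). The knob's white line points the same way, and the holder's foot points down-right. Next I'll fit the carousel from the well centres.

```bash
cat >> h.py <<'E'
def dark(f,px,r=4):  # darkness-weighted centroid on upscaled patch
    x,y=px
    for _ in range(3):
        x0,y0=int(round(x-r)),int(round(y-r));g=cv2.cvtColor(f[y0:y0+2*r+1,x0:x0+2*r+1],cv2.COLOR_BGR2GRAY).astype(float)
        w=np.clip(110-g,0,None);yy,xx=np.mgrid[:2*r+1,:2*r+1]
        w*=np.hypot(xx+x0-x,yy+y0-y)<r*.75
        x,y=x0+(w*xx).sum()/w.sum(),y0+(w*yy).sum()/w.sum()
    return x,y
def fit_wells(P,bare0):  # P: Nx2 world wells; returns centre, bare-direction yaw, residuals
    from scipy.optimize import least_squares
    def model(v):
        k=np.round((np.arctan2(P[:,1]-v[1],P[:,0]-v[0])-v[2])/(np.pi/4))
        a=v[2]+k*np.pi/4
        return np.c_[v[0]+.069*np.cos(a),v[1]+.069*np.sin(a)]-P
    s=least_squares(lambda v:model(v).ravel(),[*P.mean(0),bare0]);return s.x,np.linalg.norm(model(s.x),axis=1)
def st():
    s=manip.sense();X=R.from_rotvec(s["eef_rot"]).as_matrix()
    return np.array(s["ee_pos"]),np.arctan2(X[1,0],X[0,0]),X
def move_to(p,psi):
    P,a,X=st();d=X.T@(np.array(p)-P)*1000
    print("tool shift mm",d.round(1),"world mm",((np.array(p)-P)*1000).round(1),"turn wz",round(-(psi-a),3),"psi now",round(a,3))
E
python3 - <<'E'
from h import *
f=cv2.imread("pics/top0.png")
W=[(272,134),(350,172),(340,333),(257,362),(176,322),(148,240),(187,162)]
P=np.array([onz("top",dark(f,(280+x/4.8,115+y/4.8)),.106)[:2] for x,y in W])
v,e=fit_wells(P,-1.6);print(v,e*1000)
hsv=cv2.cvtColor(f,cv2.COLOR_BGR2HSV);m=((hsv[...,0]<8)|(hsv[...,0]>172))&(hsv[...,1]>130)&(hsv[...,2]>100)
ys,xs=np.nonzero(m[195:215,315:335]);r=onz("top",(xs.mean()+315,ys.mean()+195),.045);print("red",r,len(xs),"front yaw",np.arctan2(r[1]-v[1],r[0]-v[0]),np.hypot(*(r[:2]-v[:2])))
# holder
b=dark(f,(195+643/8-540/8,170+97/8),3);w=onz("top",b,.046)
g=cv2.cvtColor(f,cv2.COLOR_BGR2GRAY)[170:200,195:225];fx=onz("top",(195+(685-540)/8,170+165/8),.006)
print("well",b,w,"foot",fx,"yaw",np.arctan2(*(w-fx)[1::-1]))
move_to([v[0],v[1],.30],1.57)
E
```

```text
[ 0.58362529 -0.08119704 -1.61208729] [0.18675644 0.10780102 0.20473718 0.26375261 0.18164604 0.25728712
 0.20680859]
red [ 0.47157897 -0.05291238  0.045     ] 10 front yaw 2.894321486770991 0.11556123856130712
well (np.float64(207.4943566591422), np.float64(181.55981941309255)) [0.53992535 0.29545328 0.046     ] foot [0.51803392 0.28632589 0.006     ] yaw 0.39502282072716327
tool shift mm [ 514.4 -337.3  -78.8] world mm [357.2 500.6  79.7] turn wz -1.199 psi now 0.371
```

Carousel axis fitted at (0.584, -0.081) with residuals under 0.3 mm. The bare station is at yaw -1.61 and the front at 2.89, so the carousel angle is about +1.78 rad. Moving above the knob.

Request:
carry_out(plan=[[32,-21,-5,0,0,0],[32,-21,-5,0,0,0],[32,-21,-5,0,0,0],[32,-21,-5,0,0,0],[32,-21,-5,0,0,0],[32,-21,-5,0,0,0],[32,-21,-5,0,0,0],[32,-21,-5,0,0,0],[32,-21,-5,0,0,0],[32,-21,-5,0,0,0],[32,-21,-5,0,0,0],[32,-21,-5,0,0,0],[32,-21,-5,0,0,0],[32,-21,-5,0,0,0],[32,-21,-5,0,0,0],[32,-21,-5,0,0,0]], jaw=1)

```text
t: 1.43
ee_pos: [0.5824, -0.0819, 0.3011]
eef_rot: [-3.087, -0.579, 0.001]
ft_force: [0.0, -0.9, -0.5]
width: 1.0
gripper_force: 0.0
```

Request:
carry_out(plan=[[0,0,0,0,0,-0.116],[0,0,0,0,0,-0.116],[0,0,0,0,0,-0.116],[0,0,0,0,0,-0.116],[0,0,0,0,0,-0.116],[0,0,0,0,0,-0.116],[0,0,0,0,0,-0.116],[0,0,0,0,0,-0.116],[0,0,0,0,0,-0.116],[0,0,0,0,0,-0.116],[0,0,0,0,0,0],[0,0,0,0,0,0]])

```text
t: 2.43
ee_pos: [0.5817, -0.0837, 0.3008]
eef_rot: [-2.268, -2.173, 0.001]
ft_force: [-0.3, -0.6, -0.2]
width: 1.0
gripper_force: 0.0
```

Run:
```python
from h import *
P,a,X=st();print(P,a);f=grab("wrist","w1.png")
move_to([.5836,-.0812,.134],1.530)
```

```text
[ 0.58167327 -0.08370874  0.30078836] 1.5278572780620687
tool shift mm [  2.6   1.9 166.9] world mm [   1.8    2.5 -166.9] turn wz -0.002 psi now 1.528
```

View pics/w1.png

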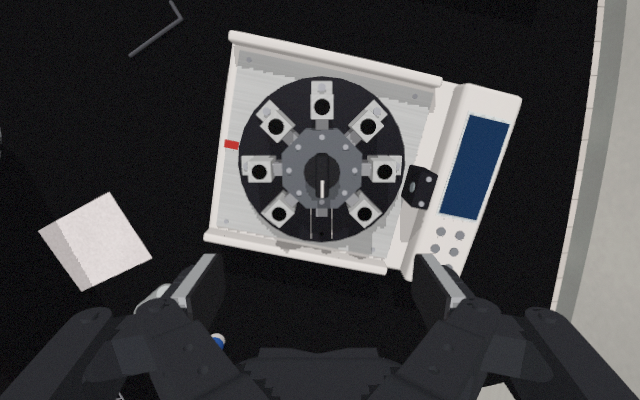

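The wrist view shows the seven wells around (322,170), the red mark at (232,145) and the bare station below the knob at (321,225). Cross-checking the axis and front direction.

Run:
```python
from h import *
f=cv2.imread("pics/w1.png")
W=[(322,107),(368,127),(384,171),(364,214),(280,214),(259,171),(276,126)]
P=np.array([onz("wrist",dark(f,p,11),.106)[:2] for p in W])
v,e=fit_wells(P,-1.6);print(v,e*1000)
hsv=cv2.cvtColor(f,cv2.COLOR_BGR2HSV);m=((hsv[...,0]<8)|(hsv[...,0]>172))&(hsv[...,1]>130)&(hsv[...,2]>100)
ys,xs=np.nonzero(m[135:155,220:242]);r=onz("wrist",(xs.mean()+220,ys.mean()+135),.045);print(r,len(xs),np.arctan2(r[1]-v[1],r[0]-v[0]),np.hypot(*(r[:2]-v[:2])))
# cheek edges (top outer): image points
a=[onz("wrist",p,.066)[:2] for p in[(232,31),(441,78)]];d=a[1]-a[0];print("cheek yaw",np.arctan2(d[1],d[0]))
a=[onz("wrist",p,.066)[:2] for p in[(205,238),(386,272)]];d=a[1]-a[0];print("cheek yaw",np.arctan2(d[1],d[0]))
move_to([*v[:2],.134],v[2]+np.pi)
```

```text
[ 0.58538896 -0.08203697 -1.61231338] [0.10278674 0.22104947 0.25103749 0.06311659 0.07596025 0.20564433
 0.21842598]
[ 0.47234403 -0.05370968  0.045     ] 104 2.8960640909331814 0.11654008695630777
cheek yaw -0.24781958722746605
cheek yaw -0.24415827806745372
tool shift mm [  1.8   3.7 166.9] world mm [   3.6    1.7 -166.9] turn wz -0.001 psi now 1.528
```

Request:
carry_out(plan=[[2,3,30,0,0,0],[0,0,30,0,0,0],[0,0,30,0,0,0],[0,0,30,0,0,0],[0,0,22,0,0,0],[0,0,14,0,0,0],[0,0,10,0,0,0],[0,0,0,0,0,0],[0,0,0,0,0,0]])

```text
t: 3.23
ee_pos: [0.5852, -0.082, 0.1352]
eef_rot: [-2.266, -2.175, 0.0]
ft_force: [-1.1, -0.4, 0.7]
width: 0.999
gripper_force: 0.0
```

Request:
carry_out(plan=[[0,0,0,0,0,0],[0,0,0,0,0,0],[0,0,0,0,0,0],[0,0,0,0,0,0],[0,0,0,0,0,0],[0,0,0,0,0,0],[0,0,0,0,0,0],[0,0,0,0,0,0],[0,0,0,0,0,0],[0,0,0,0,0,0]], jaw=0, newtons=50)

```text
t: 4.07
ee_pos: [0.585, -0.0819, 0.1351]
eef_rot: [-2.265, -2.176, 0.0]
ft_force: [0.2, -0.1, 0.1]
width: -0.004
gripper_force: 0.0
```

The fingers shut completely on nothing, so I'll look at why.

Run:
```python
from h import *
s=manip.sense();print(s["t"],s["width"],s["gripper_force"],s["ee_pos"],manip.tips_ahead)
f=grab("wrist","w2.png");g=grab("scene","s2.png")
o=np.zeros((500,800,3),np.uint8);o[:400,:640]=f
o[200:500,500:800]=cv2.resize(g[180:280,230:330],(300,300));cv2.imwrite("pics/c2.png",o)
```

```text
4.0667 -0.004384856151111123 0.0 [ 0.58497702 -0.08189259  0.13514576] 0.022
```

View pics/c2.png

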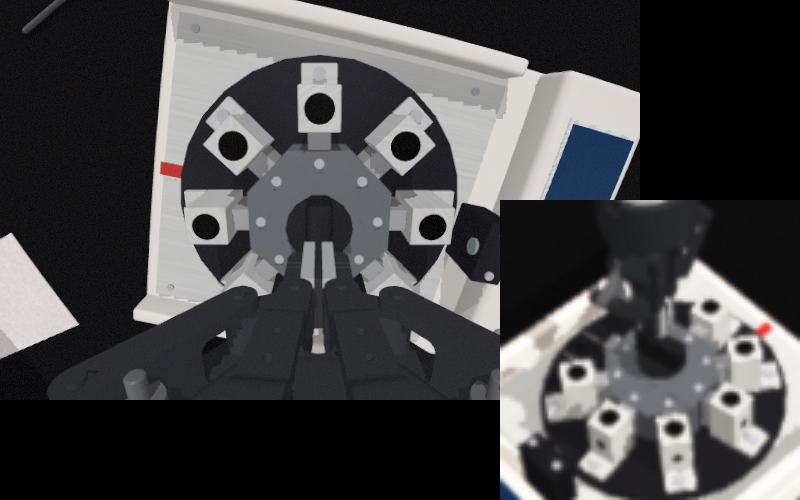

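The pads at (318,245–290) appear shut while the bar, dark at (320,215), is visible beyond them. I'll project known points to see the geometry.

Run:
```python
from h import *
c=manip.camera_model("wrist");T=np.linalg.inv(np.array(c["tool_from_camera"]));P,a,X=st();print(c["mtx"][0][0])
def pj(pt): # tool coords
    q=T[:3,:3]@pt+T[:3,3];return cv2.projectPoints(q[None],np.zeros(3),np.zeros(3),np.array(c["mtx"]),np.array(c["distortion"]))[0].ravel().round(0)
for n,t in dict(tip0=(0,0,.022),tipL=(-.011,0,.022),tipR=(.011,0,.022),grasp=(.011,0,.003),gback=(.011,0,-.016)).items(): print(n,pj(np.array(t)))
ax=np.array([.5845,-.0816])
u=np.array([np.cos(-1.612),np.sin(-1.612)]);w=np.array([-u[1],u[0]])
for z in(.136,.111):
  for s in(.022,-.022):
    for k in (.007,-.007): print(z,s,k,pj(X.T@(np.array([*(ax+s*u+k*w),z])-P)))
f=cv2.imread("pics/w2.png");cv2.imwrite("pics/c3.png",cv2.convertScaleAbs(cv2.resize(f[170:400,220:420],(500,575)),alpha=2,beta=25))
```

```text
321.16562844591243
tip0 [318. 231.]
tipL [318. 248.]
tipR [318. 213.]
grasp [318. 225.]
gback [318. 239.]
0.136 0.022 0.007 [330. 285.]
0.136 0.022 -0.007 [304. 285.]
0.136 -0.022 0.007 [331. 206.]
0.136 -0.022 -0.007 [303. 206.]
0.111 0.022 0.007 [329. 263.]
0.111 0.022 -0.007 [306. 263.]
0.111 -0.022 0.007 [330. 193.]
0.111 -0.022 -0.007 [305. 193.]
```

View pics/c3.png

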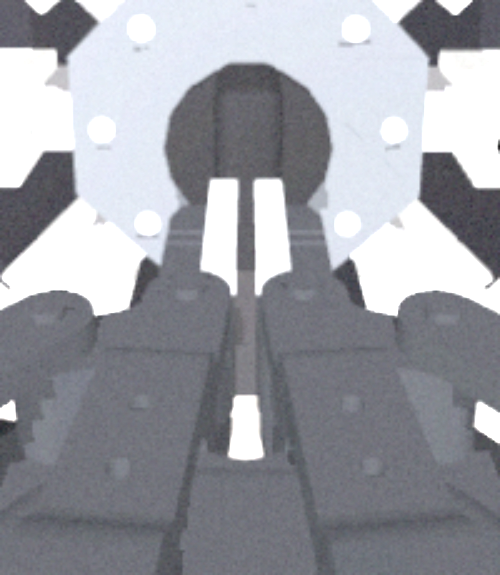

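The bar projects exactly where it should be. The shut pads, however, project as if their tips stood about 16 mm behind the TCP, not 22 mm ahead, and that explains why they closed above the bar. I'll check the real tip height by gently touching the bar's top with the fingers shut.

Request:
carry_out(plan=[[0,0,5,0,0,0],[0,0,5,0,0,0],[0,0,1,0,0,0],[0,0,1,0,0,0],[0,0,0,0,0,0],[0,0,0,0,0,0]])

```text
t: 4.67
ee_pos: [0.5854, -0.082, 0.1259]
eef_rot: [2.264, 2.176, 0.001]
ft_force: [-4.8, 1.2, 17.2]
width: 0.001
gripper_force: 8.7
```

Request:
carry_out(plan=[[0,0,1,0,0,0],[0,0,1,0,0,0],[0,0,0,0,0,0],[0,0,0,0,0,0]])

```text
t: 5.0
ee_pos: [0.5855, -0.082, 0.1258]
eef_rot: [2.263, 2.175, 0.001]
ft_force: [-7.7, 2.2, 28.6]
width: -0.0
gripper_force: 14.0
```

Touch contact came at TCP z = 0.126, against a bar top of 0.136. The real tips are therefore about 10 mm behind the reported TCP, roughly 32 mm shorter than stated, which agrees with the image. From here on I use tip z = TCP z + 0.010. Backing off, opening, then lowering to pinch the bar.

Request:
carry_out(plan=[[0,0,-8,0,0,0],[0,0,0,0,0,0],[0,0,0,0,0,0],[0,0,0,0,0,0],[0,0,0,0,0,0],[0,0,0,0,0,0],[0,0,0,0,0,0]], jaw=0.6)

```text
t: 5.58
ee_pos: [0.5847, -0.0818, 0.1284]
eef_rot: [-2.265, -2.176, 0.001]
ft_force: [0.8, 0.2, 0.0]
width: 0.6
gripper_force: 0.0
```

Request:
carry_out(plan=[[0,0,5,0,0,0],[0,0,5,0,0,0],[0,0,5,0,0,0],[0,0,5,0,0,0],[0,0,4,0,0,0],[0,0,0,0,0,0]])

```text
t: 6.08
ee_pos: [0.5842, -0.0817, 0.1039]
eef_rot: [-2.264, -2.175, 0.002]
ft_force: [0.7, 1.6, -1.0]
width: 0.598
gripper_force: 0.0
```

Request:
carry_out(plan=[[0,0,0,0,0,0],[0,0,0,0,0,0],[0,0,0,0,0,0],[0,0,0,0,0,0],[0,0,0,0,0,0],[0,0,0,0,0,0],[0,0,0,0,0,0],[0,0,0,0,0,0]], jaw=0)

```text
t: 6.75
ee_pos: [0.5856, -0.082, 0.1057]
eef_rot: [2.265, 2.176, 0.001]
ft_force: [0.2, -0.3, 3.0]
width: 0.145
gripper_force: 52.3
```

The bar is gripped at width 0.145. Turning clockwise by 1.78 rad.

Request:
carry_out(plan=[[0,0,0,0,0,0.089],[0,0,0,0,0,0.089],[0,0,0,0,0,0.089],[0,0,0,0,0,0.089],[0,0,0,0,0,0.089],[0,0,0,0,0,0.089],[0,0,0,0,0,0.089],[0,0,0,0,0,0.089],[0,0,0,0,0,0.089],[0,0,0,0,0,0.089],[0,0,0,0,0,0.089],[0,0,0,0,0,0.089],[0,0,0,0,0,0.089],[0,0,0,0,0,0.089],[0,0,0,0,0,0.089],[0,0,0,0,0,0.089],[0,0,0,0,0,0.089],[0,0,0,0,0,0.089],[0,0,0,0,0,0.089],[0,0,0,0,0,0.089]])

```text
t: 8.42
ee_pos: [0.5837, -0.0795, 0.1056]
eef_rot: [-3.113, 0.397, 0.005]
ft_force: [-1.8, 7.0, 5.4]
width: 0.147
gripper_force: 53.0
```

Request:
carry_out(plan=[[0,0,0,0,0,0],[0,0,0,0,0,0],[0,0,0,0,0,0],[0,0,0,0,0,0],[0,0,0,0,0,0],[0,0,0,0,0,0]])

```text
t: 8.92
ee_pos: [0.5837, -0.0796, 0.1057]
eef_rot: [-3.114, 0.39, 0.005]
ft_force: [-2.8, 6.0, 5.6]
width: 0.153
gripper_force: 53.0
```

Run:
```python
from h import *
print(st()[:2],manip.sense()["torque"])
```

```text
(array([ 0.58371932, -0.07958808,  0.10565784]), np.float64(-0.24931815402270324)) [0.84452898 0.17077991 0.02995082]
```

Request:
carry_out(plan=[[0,0,0,0,0,0],[0,0,0,0,0,0],[0,0,0,0,0,0],[0,0,0,0,0,0],[0,0,0,0,0,0],[0,0,0,0,0,0]], jaw=0.6)

```text
t: 9.42
ee_pos: [0.585, -0.0822, 0.1051]
eef_rot: [3.117, -0.391, -0.0]
ft_force: [-0.5, 0.7, 0.4]
width: 0.601
gripper_force: 0.0
```

Request:
carry_out(plan=[[0,0,-20,0,0,0],[0,0,-35,0,0,0],[0,0,-35,0,0,0],[0,0,-35,0,0,0],[0,0,-35,0,0,0],[0,0,0,0,0,0],[0,0,0,0,0,0]])

```text
t: 10.0
ee_pos: [0.5865, -0.0825, 0.268]
eef_rot: [3.116, -0.39, 0.01]
ft_force: [0.8, -0.3, -0.8]
width: 0.596
gripper_force: 0.0
```

Run:
```python
from h import *
print(st()[:2]);f=grab("wrist","w3.png");t=grab("top","t3.png")
P,a,X=st();c=manip.camera_model("wrist");T=np.linalg.inv(np.array(c["tool_from_camera"]))
ax=np.array([.5845,-.0816]);W=[]
for k in range(1,8):
    an=2.895+k*np.pi/4
    q=T[:3,:3]@(X.T@(np.array([*(ax+.069*np.array([np.cos(an),np.sin(an)])),.106])-P))+T[:3,3]
    p=cv2.projectPoints(q[None],np.zeros(3),np.zeros(3),np.array(c["mtx"]),np.array(c["distortion"]))[0].ravel()
    p2=dark(f,p,11);print(p.round(),np.round(p2));W.append(onz("wrist",p2,.106)[:2])
v,e=fit_wells(np.array(W)[:],2.895);print(v,e*1000)
```

```text
(array([ 0.58645544, -0.08248871,  0.26801282]), np.float64(-0.24926800164364643))
[363. 228.] [362. 230.]
[385. 182.] [384. 184.]
[367. 132.] [366. 135.]
[315. 110.] [316. 113.]
[264. 132.] [265. 134.]
[246. 182.] [247. 184.]
[269. 228.] [269. 229.]
[ 0.58230082 -0.08107423  2.89088054] [0.5741484  0.66855407 0.37256644 0.38616817 0.4635536  0.66206643
 0.57919721]
```

View pics/w3.png

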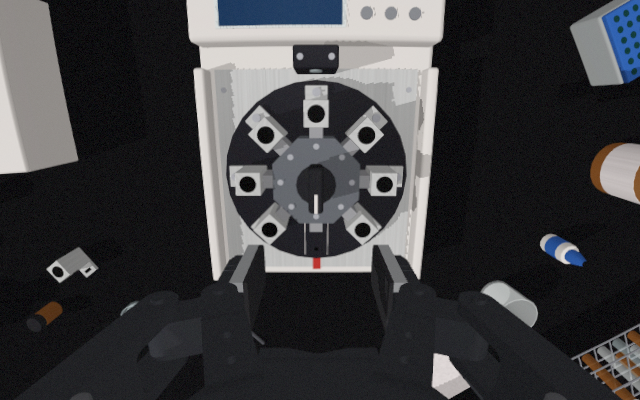

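The bare station is at the front, with a fitted yaw of 2.891 against 2.895 for the front: bare lines at (316,240) and the red mark at (316,263). The loose holder is at left (60,268). Moving over it.

Request:
carry_out(plan=[[-14.6,-34.7,2,0,0,0],[-14.6,-34.7,2,0,0,0],[-14.6,-34.7,2,0,0,0],[-14.6,-34.7,2,0,0,0],[-14.6,-34.7,2,0,0,0],[-14.6,-34.7,2,0,0,0],[-14.6,-34.7,2,0,0,0],[-14.6,-34.7,2,0,0,0],[-14.6,-34.7,2,0,0,0],[-14.6,-34.7,2,0,0,0],[0,0,0,0,0,-0.117],[0,0,0,0,0,-0.117],[0,0,0,0,0,-0.117],[0,0,0,0,0,-0.117],[0,0,0,0,0,-0.117],[0,0,0,0,0,-0.117],[0,0,0,0,0,0],[0,0,0,0,0,0],[0,0,0,0,0,0],[0,0,0,0,0,0]], jaw=0.7)

```text
t: 11.77
ee_pos: [0.5288, 0.2902, 0.2445]
eef_rot: [3.062, 0.702, -0.002]
ft_force: [-0.3, -0.5, 0.1]
width: 0.697
gripper_force: 0.0
```

Run:
```python
from h import *
print(st()[:2]);f=grab("wrist","w4.png")
cv2.imwrite("pics/w4z.png",cv2.resize(f[100:250,220:420],(800,600),interpolation=cv2.INTER_CUBIC))
```

```text
(array([0.52877135, 0.29019802, 0.24448403]), np.float64(0.45100126803534957))
```

View pics/w4z.png

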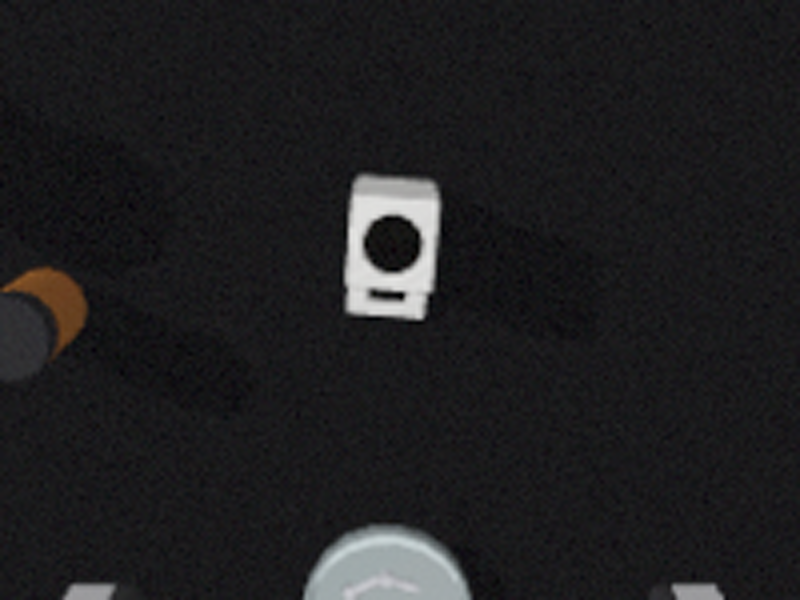

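The zoom shows the holder's top face with its well at (392,243), the front top edge from (345,288) to (434,293), and the foot below it. The vial is at left and the dish below, both clear of the fingers.

Run:
```python
from h import *
f=cv2.imread("pics/w4.png")
g=lambda x,y:(220+(x+.5)/4-.5,100+(y+.5)/4-.5)
w=dark(f,g(392,243),8);W=onz("wrist",w,.046);print(w,W)
a=lambda p,q,z:(lambda d:(np.arctan2(d[1],d[0]).round(3),np.linalg.norm(d)*1e3))(onz("wrist",g(*q),z)-onz("wrist",g(*p),z))
print("left side",a((345,288),(354,192),.046),"right",a((434,293),(440,192),.046),"front",a((434,293),(345,288),.046),"foot",a((426,318),(346,313),.006))
b=.5*(onz("wrist",g(426,318),.006)+onz("wrist",g(346,313),.006));d=(W-b);print("axis yaw from foot",np.arctan2(d[1],d[0]),np.hypot(*d[:2]),"expect .029")
```

```text
(np.float64(317.623015113832), np.float64(160.47092022192462)) [0.54198806 0.29515634 0.046     ]
left side (np.float64(0.35), np.float64(26.70062121890119)) right (np.float64(0.402), np.float64(28.01050280893657)) front (np.float64(1.966), np.float64(24.771755289794463)) foot (np.float64(1.959), np.float64(24.942997510213928))
axis yaw from foot 0.3857421047671604 0.029034140534107508 expect .029
```

Holder at (0.541, 0.295) with yaw 0.388; the distance from foot edge to well is 29.0 mm, as it should be. Descending to grasp with TCP z = 0.004 (tips about 14 mm up).

Request:
carry_out(plan=[[0,0,0,0,0,0.063],[13.5,0,30,0,0,0],[0,0,30,0,0,0],[0,0,30,0,0,0],[0,0,30,0,0,0],[0,0,30,0,0,0],[0,0,30,0,0,0],[0,0,25,0,0,0],[0,0,20,0,0,0],[0,0,10,0,0,0],[0,0,5,0,0,0],[0,0,0,0,0,0],[0,0,0,0,0,0],[0,0,0,0,0,0]])

```text
t: 12.98
ee_pos: [0.5428, 0.2959, 0.0067]
eef_rot: [-3.082, -0.608, -0.005]
ft_force: [0.4, -0.3, -0.7]
width: 0.7
gripper_force: 0.0
```

Run:
```python
from h import *
print(st()[:2],manip.sense()["ft_force"]);f=grab("wrist","w5.png")
move_to([.5413,.2953,.004],.388)
```

```text
(array([0.5428126 , 0.29593519, 0.00672609]), np.float64(0.38970269841991856)) [ 0.4256924  -0.26297559 -0.67206947]
tool shift mm [-1.6  0.   2.8] world mm [-1.5 -0.6 -2.8] turn wz 0.002 psi now 0.39
```

View pics/w5.png

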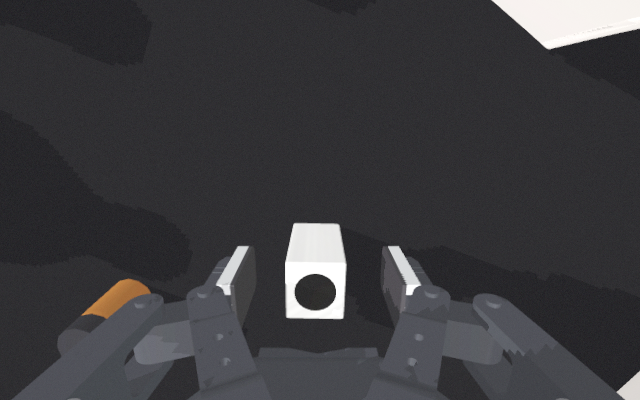

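The holder stands centred between the open fingers, its top face at (285–347, 263–318). Making a small correction and closing.

Request:
carry_out(plan=[[-1.5,0,2,0,0,0],[0,0,0,0,0,0],[0,0,0,0,0,0],[0,0,0,0,0,0],[0,0,0,0,0,0],[0,0,0,0,0,0],[0,0,0,0,0,0],[0,0,0,0,0,0],[0,0,0,0,0,0]], jaw=0, newtons=60)

```text
t: 13.78
ee_pos: [0.5406, 0.2951, 0.0038]
eef_rot: [-3.082, -0.608, -0.001]
ft_force: [-0.5, -0.1, 4.4]
width: 0.275
gripper_force: 59.3
```

Run:
```python
from h import *
print(st()[:2],manip.sense()["ft_force"])
```

```text
(array([0.54057566, 0.29509841, 0.00381628]), np.float64(0.38980187489965884)) [-0.50126378 -0.14769435  4.42363926]
```

Holder gripped (width 0.275 ≈ 24 mm). Lifting and carrying it in front of the station.

Request:
carry_out(plan=[[0,0,-25,0,0,0],[0,0,-30,0,0,0],[0,0,-30,0,0,0],[0,0,-30,0,0,0],[0,0,-30,0,0,0],[-16.5,31.9,0,0,0,0],[-16.5,31.9,0,0,0,0],[-16.5,31.9,0,0,0,0],[-16.5,31.9,0,0,0,0],[-16.5,31.9,0,0,0,0],[-16.5,31.9,0,0,0,0],[-16.5,31.9,0,0,0,0],[-16.5,31.9,0,0,0,0],[-16.5,31.9,0,0,0,0],[-16.5,31.9,0,0,0,0]])

```text
t: 15.03
ee_pos: [0.508, -0.0644, 0.1478]
eef_rot: [-3.082, -0.608, 0.001]
ft_force: [0.8, -0.6, -0.7]
width: 0.27
gripper_force: 58.9
```

Request:
carry_out(plan=[[0,0,0,0,0,0.1063],[0,0,0,0,0,0.1063],[0,0,0,0,0,0.1063],[0,0,0,0,0,0.1063],[0,0,0,0,0,0.1063],[0,0,0,0,0,0.1063],[0,0,0,0,0,0],[0,0,0,0,0,0],[0,0,0,0,0,0],[0,0,0,0,0,0]])

```text
t: 15.87
ee_pos: [0.5087, -0.0628, 0.1481]
eef_rot: [-3.118, 0.386, 0.001]
ft_force: [-0.3, 0.4, 0.0]
width: 0.272
gripper_force: 59.0
```

Run:
```python
from h import *
P,a,X=st();print(P,a,manip.sense()["ft_force"]);f=grab("wrist","w6.png")
move_to([.5173-.0078,-.0645+.002,.066],-.2485)
c=manip.camera_model("wrist");T=np.linalg.inv(np.array(c["tool_from_camera"]))
ax=np.array([.5842,-.0815]);W=[]
for k in (-3,-2,2,3,4):
    an=2.893+k*np.pi/4
    q=T[:3,:3]@(X.T@(np.array([*(ax+.069*np.array([np.cos(an),np.sin(an)])),.106])-P))+T[:3,3]
    p=cv2.projectPoints(q[None],np.zeros(3),np.zeros(3),np.array(c["mtx"]),np.array(c["distortion"]))[0].ravel()
    p2=dark(f,p,13);print(p.round(),np.round(p2));W.append(onz("wrist",p2,.106)[:2])
v,e=fit_wells(np.array(W),2.893);print(v,e*1000)
```

```text
[ 0.50869608 -0.06276606  0.14806123] -0.24642745727473817 [-0.31173766  0.35945524  0.02419547]
tool shift mm [ 0.7 -0.5 82.1] world mm [  0.8   0.3 -82.1] turn wz 0.002 psi now -0.247Traceback (most recent call last):
  File "<stdin>", line 10, in <module>
  File "h.py", line 21, in dark
    x0,y0=int(round(x-r)),int(round(y-r));g=cv2.cvtColor(f[y0:y0+2*r+1,x0:x0+2*r+1],cv2.COLOR_BGR2GRAY).astype(float)
                                            ~~~~~~~~~~~~^^^^^^^^^^^^^^^^^^^^^^^^^^^^^^^^^^^^^^^^^^^^^^^
cv2.error: OpenCV(4.12.0) /io/opencv/modules/imgproc/src/color.cpp:199: error: (-215:Assertion failed) !_src.empty() in function 'cvtColor'
```

View pics/w6.png

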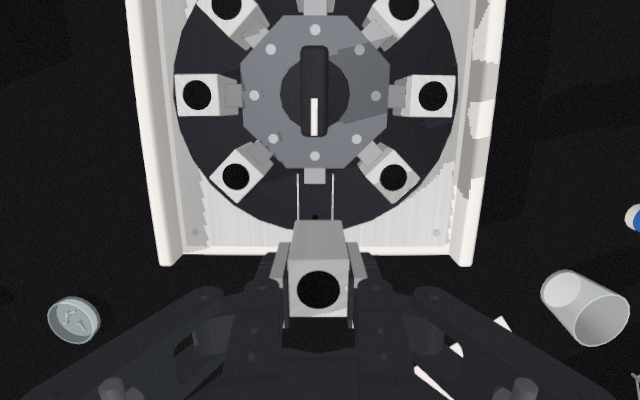

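This view (the 10th and last) shows the held holder, well at (319,289), squarely facing the bare station: lines at (297–333, 175–220), pad (315,176), neighbour wells (236,176) and (393,177). The rest I'll do numerically.

Run:
```python
from h import *
P,a,X=st();f=cv2.imread("pics/w6.png")
W=np.array([onz("wrist",dark(f,p,16),.106)[:2] for p in[(197,95),(433,95),(236,176),(393,177)]])
v,e=fit_wells(W,2.893) if 0 else (None,None)
from scipy.optimize import least_squares
k=np.array([-2,2,-1,1])  # image left = +y side = ccw-negative from front? try both signs
for sg in(1,-1):
    m=lambda v:(np.c_[v[0]+.069*np.cos(v[2]+sg*k*np.pi/4),v[1]+.069*np.sin(v[2]+sg*k*np.pi/4)]-W).ravel()
    s=least_squares(m,[.584,-.0815,2.893]);print(s.x,np.abs(m(s.x)).max()*1e3)
    if s.cost<1e-4: v=s.x
seat=v[:2]+.069*np.array([np.cos(v[2]),np.sin(v[2])]);print("seat",seat,"yaw",v[2]-np.pi)
h=onz("wrist",dark(f,(319,289),24),P[2]-.0038+.046)
ht=X.T@(h-P);st_=X.T@(np.array([*seat,0])-P);print("holder in tool",ht*1e3,"seat in tool",st_*1e3,"pixel",dark(f,(319,289),24))
```

```text
[ 0.58532546 -0.08228255  2.89245941] 0.2911431538876186
[ 0.53803647 -0.07027209 -0.24830883] 47.54743023477892
seat [ 0.51845573 -0.06526963] yaw -0.2491332447400687
holder in tool [  3.04092913   2.31973412 -42.200613  ] seat in tool [1.00444510e+01 3.51062967e-02 1.48127125e+02] pixel (np.float64(318.63999959793335), np.float64(289.1851014213055))
```

The camera difference (-2.3 mm) and the knob-grip evidence (-2.2 mm) agree on shifting the holder -2.2 mm along tool y. The seat lies about 7–9 mm ahead. Lowering at a standoff.

Request:
carry_out(plan=[[0,-2.2,15,0,0,0.002],[0,0,20,0,0,0],[0,0,20,0,0,0],[0,0,15,0,0,0],[0,0,8,0,0,0],[0,0,0,0,0,0],[0,0,0,0,0,0],[0,0,0,0,0,0]])

```text
t: 16.58
ee_pos: [0.5101, -0.0609, 0.0709]
eef_rot: [3.117, -0.391, 0.003]
ft_force: [0.1, 0.6, -1.3]
width: 0.273
gripper_force: 59.0
```

Request:
carry_out(plan=[[0,0,2,0,0,0],[0,0,2,0,0,0],[0,0,1,0,0,0],[0,0,0,0,0,0],[0,0,0,0,0,0]])

```text
t: 17.0
ee_pos: [0.5094, -0.0607, 0.0653]
eef_rot: [3.117, -0.392, 0.0]
ft_force: [1.7, 0.1, -1.3]
width: 0.267
gripper_force: 59.0
```

Request:
carry_out(plan=[[0,0,1,0,0,0],[0,0,0.5,0,0,0],[0,0,0,0,0,0],[0,0,0,0,0,0],[0,0,0,0,0,0]])

```text
t: 17.42
ee_pos: [0.5094, -0.0607, 0.0638]
eef_rot: [3.117, -0.392, 0.0]
ft_force: [-0.5, 0.6, 0.5]
width: 0.274
gripper_force: 59.3
```

Request:
carry_out(plan=[[0,0,0.5,0,0,0],[0,0,0,0,0,0],[0,0,0,0,0,0],[0,0,0,0,0,0]])

```text
t: 17.75
ee_pos: [0.5094, -0.0607, 0.0638]
eef_rot: [3.117, -0.391, 0.001]
ft_force: [-1.0, 0.6, 6.1]
width: 0.273
gripper_force: 60.0
```

Platter contact came at exactly the expected height. Easing up 0.5 mm and sliding towards the pad.

Request:
carry_out(plan=[[0,0,-0.5,0,0,0],[1.5,0,0,0,0,0],[1.5,0,0,0,0,0],[1.5,0,0,0,0,0],[0,0,0,0,0,0],[0,0,0,0,0,0],[0,0,0,0,0,0]])

```text
t: 18.33
ee_pos: [0.5099, -0.0607, 0.0639]
eef_rot: [-3.116, 0.391, 0.013]
ft_force: [-7.3, 1.0, 9.8]
width: 0.279
gripper_force: 60.5
```

Request:
carry_out(plan=[[0.7,0,0,0,0,0],[0.7,0,0,0,0,0],[0,0,0,0,0,0],[0,0,0,0,0,0],[0,0,0,0,0,0]])

```text
t: 18.75
ee_pos: [0.51, -0.0607, 0.0639]
eef_rot: [-3.116, 0.39, 0.017]
ft_force: [-8.2, 0.6, 12.5]
width: 0.271
gripper_force: 60.6
```

The holder jammed on the platter: force rose while it hardly moved. I'll lift it 3 mm clear, relax the push, and compare free-air forces.

Request:
carry_out(plan=[[-5.9,0,0,0,0,0],[0,0,-1.5,0,0,0],[0,0,-1.5,0,0,0],[0,0,0,0,0,0],[0,0,0,0,0,0],[0,0,0,0,0,0]])

```text
t: 19.25
ee_pos: [0.5098, -0.0609, 0.0666]
eef_rot: [3.117, -0.392, 0.001]
ft_force: [-0.0, -0.1, -0.1]
width: 0.27
gripper_force: 59.1
```

Request:
carry_out(plan=[[1,0,0,0,0,0],[1,0,0,0,0,0],[1,0,0,0,0,0],[0,0,0,0,0,0],[0,0,0,0,0,0],[0,0,0,0,0,0]])

```text
t: 19.75
ee_pos: [0.5123, -0.0614, 0.0667]
eef_rot: [-3.117, 0.392, 0.0]
ft_force: [0.7, 0.0, 0.0]
width: 0.273
gripper_force: 59.1
```

Run:
```python
from h import *
P,a,X=st();print(P,a,X.round(4)[:,2],manip.sense()["ft_force"]);f=grab("wrist","w7.png")
w=dark(f,(319,289),24);print(w)
h=onz("wrist",w,P[2]-.0038+.046);print(X.T@(h-P)*1e3)
move_to([.5187,-.0631,P[2]],-.249)
```

```text
[ 0.51225111 -0.0614453   0.06669106] -0.2499682037168962 [-1.e-04  0.e+00 -1.e+00] [0.67842423 0.02223783 0.01643075]
(np.float64(318.69631593748744), np.float64(289.2058374512876))
[  2.98218268   2.34701058 -42.20025126]
tool shift mm [ 6.7  0.  -0. ] world mm [ 6.5 -1.7  0. ] turn wz -0.001 psi now -0.25
```

Free motion, so it was only friction on the platter. Lowering to a gap of about 0.8 mm and advancing.

Request:
carry_out(plan=[[1,0,2,0,0,0],[1,0,0,0,0,0],[0.5,0,0,0,0,0],[0,0,0,0,0,0],[0,0,0,0,0,0],[0,0,0,0,0,0]])

```text
t: 20.3
ee_pos: [0.5147, -0.0621, 0.0647]
eef_rot: [-3.117, 0.392, 0.0]
ft_force: [0.4, -0.8, -0.1]
width: 0.27
gripper_force: 59.1
```

Request:
carry_out(plan=[[0.5,0,0,0,0,0],[0.5,0,0,0,0,0],[0,0,0,0,0,0],[0,0,0,0,0,0]])

```text
t: 20.63
ee_pos: [0.5157, -0.0623, 0.0647]
eef_rot: [3.117, -0.392, 0.0]
ft_force: [0.0, 0.3, -0.2]
width: 0.271
gripper_force: 59.1
```

Request:
carry_out(plan=[[0.5,0,0,0,0,0],[0.5,0,0,0,0,0],[0,0,0,0,0,0],[0,0,0,0,0,0]])

```text
t: 20.97
ee_pos: [0.516, -0.0624, 0.0646]
eef_rot: [-3.117, 0.392, 0.002]
ft_force: [-1.2, 0.8, 0.3]
width: 0.271
gripper_force: 59.2
```

Request:
carry_out(plan=[[0.5,0,0,0,0,0],[0.5,0,0,0,0,0],[0,0,0,0,0,0],[0,0,0,0,0,0]])

```text
t: 21.3
ee_pos: [0.516, -0.0623, 0.0645]
eef_rot: [-3.117, 0.391, 0.005]
ft_force: [-4.2, 0.7, 3.0]
width: 0.271
gripper_force: 59.3
```

Pad contact came at TCP x = 0.516, which agrees with the camera's 3 mm holder offset. Settling slightly down and raising the push to about 10 N.

Request:
carry_out(plan=[[0,0,0.4,0,0,0],[0.5,0,0,0,0,0],[0.5,0,0,0,0,0],[0,0,0,0,0,0],[0,0,0,0,0,0],[0,0,0,0,0,0]])

```text
t: 21.8
ee_pos: [0.516, -0.0622, 0.0641]
eef_rot: [-3.116, 0.391, 0.009]
ft_force: [-6.2, 1.0, 3.2]
width: 0.275
gripper_force: 59.5
```

Request:
carry_out(plan=[[0.5,0,0,0,0,0],[0.3,0,0,0,0,0],[0,0,0,0,0,0],[0,0,0,0,0,0],[0,0,0,0,0,0]])

```text
t: 22.22
ee_pos: [0.516, -0.0622, 0.064]
eef_rot: [-3.116, 0.391, 0.011]
ft_force: [-7.3, 1.4, 5.7]
width: 0.273
gripper_force: 59.6
```

Request:
carry_out(plan=[[0,0,-0.5,0,0,0],[0.5,0,0,0,0,0],[0.5,0,0,0,0,0],[0.5,0,0,0,0,0],[0,0,0,0,0,0],[0,0,0,0,0,0],[0,0,0,0,0,0]])

```text
t: 22.8
ee_pos: [0.5159, -0.0621, 0.0641]
eef_rot: [-3.115, 0.391, 0.016]
ft_force: [-9.1, 1.3, 3.2]
width: 0.27
gripper_force: 59.5
```

Run:
```python
from h import *
P,a,X=st();s=manip.sense();print(P,a,X[:,2].round(4));print("push",-s["ft_force"]@np.array([.969,-.247,0]),s["ft_force"])
f=grab("wrist","w8.png")
w=dark(f,(319,289),24);h=onz("wrist",w,P[2]-.0038+.046)
W=np.array([dark(f,p,16) for p in[(236,205),(393,205)]]);print(w,W)
```

```text
[ 0.5159263  -0.06208763  0.06409244] -0.2494728952876566 [-0.0101  0.003  -0.9999]
push 9.118901456276598 [-9.0726402   1.32596399  3.24357169]h.py:24: RuntimeWarning: invalid value encountered in scalar divide
  x,y=x0+(w*xx).sum()/w.sum(),y0+(w*yy).sum()/w.sum()
Traceback (most recent call last):
  File "h.py", line 21, in dark
    x0,y0=int(round(x-r)),int(round(y-r));g=cv2.cvtColor(f[y0:y0+2*r+1,x0:x0+2*r+1],cv2.COLOR_BGR2GRAY).astype(float)
              ~~~~~^^^^^
ValueError: cannot convert float NaN to integer
```

Push is about 9.1 N with a tilt of only 0.01 rad. I'll let it settle and check numerically that the carousel is still in place and the holder is centred.

Request:
carry_out(plan=[[0.5,0,0,0,0,0],[0,0,0,0,0,0],[0,0,0,0,0,0],[0,0,0,0,0,0],[0,0,0,0,0,0],[0,0,0,0,0,0],[0,0,0,0,0,0],[0,0,0,0,0,0]])

```text
t: 23.52
ee_pos: [0.5159, -0.0621, 0.0641]
eef_rot: [-3.115, 0.391, 0.018]
ft_force: [-10.8, 1.3, 5.3]
width: 0.269
gripper_force: 59.6
```

Run:
```python
from h import *
from scipy.optimize import least_squares
P,a,X=st();s=manip.sense();f=grab("wrist","w9.png");print(P,a,X[:,2].round(4),"push",-s["ft_force"]@np.array([.969,-.247,0]),s["ft_force"])
c=manip.camera_model("wrist");T=np.linalg.inv(np.array(c["tool_from_camera"]));W=[];K=[]
for k in(-2,-1,1,2):
    an=2.8925+k*np.pi/4
    q=T[:3,:3]@(X.T@(np.array([.5853+.069*np.cos(an),-.0823+.069*np.sin(an),.106])-P))+T[:3,3]
    p=cv2.projectPoints(q[None],np.zeros(3),np.zeros(3),np.array(c["mtx"]),np.array(c["distortion"]))[0].ravel()
    try: p2=dark(f,p,16);print(k,p.round(),np.round(p2,1));W.append(onz("wrist",p2,.106)[:2]);K.append(k)
    except Exception as e: print(k,p.round(),"no")
W=np.array(W);K=np.array(K)
m=lambda v:(np.c_[v[0]+.069*np.cos(v[2]+K*np.pi/4),v[1]+.069*np.sin(v[2]+K*np.pi/4)]-W).ravel()
r=least_squares(m,[.585,-.082,2.8925]);v=r.x;print(v,np.abs(m(v)).max()*1e3)
h=onz("wrist",dark(f,(319,289),24),.106)[:2];se=v[:2]+.069*np.array([np.cos(v[2]),np.sin(v[2])]);d=h-se;y=v[2]-np.pi
print("holder in seat mm",(d@[np.cos(y),np.sin(y)])*1e3,(d@[-np.sin(y),np.cos(y)])*1e3,"yaw err",a-y)
```

```text
[ 0.51585218 -0.06205207  0.0640621 ] -0.24940503378075368 [-0.0112  0.0033 -0.9999] push 10.76407463047256 [-10.7894493    1.25140996   5.34917696]
-2 [116. 109.] [116.4 108.7]
-1 [190. 242.] [189.6 241.7]
1 [448. 242.] [448.5 241.7]
2 [522. 109.] [522.3 109.2]
[ 0.58535531 -0.08236916  2.89187958] 0.0690530819999341
holder in seat mm 0.08593513787446828 0.14270926557070102 yaw err 0.0003080350539170218
```

The holder measures 0.1 mm from home in both directions, with a yaw error of 0.0003 rad and a push of about 10.8 N. Handing in.

```bash
python3 -c "
from plant import manip
print(manip.hand_in())"
```

```text
the job is handed in; nothing more can be done
None
```

The bare station is clicked in at the front, and the holder sits square on it, within 0.2 mm of home by the wrist camera, held against its stop pad with about 10.8 N measured at the wrist; I handed the job in at 23.5 s, and no verdict came back.

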